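# Push the button jar back into line and shut the drawer

## Robot

A 6-joint arm with a two-finger parallel gripper is mounted at the origin on the work surface. World frame = base frame: x ahead of the robot, y to its left, z up, the work surface at z = 0. Lengths are in m, angles in rad, forces in N, time in s.
With the tool pointing down it reaches from about 0.375 to 0.9 m from the base axis. Payload 3.1 kg.
Tool frame: the origin (TCP) lies between the finger pads; the fingertips stand 17 mm ahead of it and the grasp point (between the pads) lies 2 mm behind it; z points along the fingers, y is the line along which they close (so a half turn about z gives the same grasp; the last joint's range is limited). The gripper opens to 85 mm and grips with 20 to 120 N. Pads are 22 mm wide; open, the fingers measure 114 mm over their backs; the gripper's body (76 mm by 85 mm) begins 54 mm behind the grasp point. The pads swing forward as they close: fully open they stand 13 mm farther back than shut.
Start: joints at [1.038, 0.527, 1.433, -0, 1.181, -0.178], TCP at [0.217, 0.586, 0.248] pointing down, gripper open.
Joint ranges: [-3.08, 3.08], [-0.75, 2.2], [0.22, 2.44], [-1.43, 4.57], [0, 2.65], [-2.85, 2.85]. Speed limits (rad/s): [2.79, 2.79, 3.14, 3.14, 3.14, 3.14].

## Interface

Orientations are given as a unit quaternion [x, y, z, w].
In Python, from plant import arm, vision, search_frame, mark_of gives the robot as it stands.
- The arm moves only by the tool drive_tool, never from a script. Its argument "moves" is a list of rows, each a list of 7 numbers: the shift along the tool's x, y, z in cm, then the turn, a rotation vector about the tool's x, y, z in rad, then the closure, from 0 (fully open) to 1 (shut). A call has 1 to 8 rows; each row shifts and turns the commanded pose from where the row before left it, along the tool's axes as they then stand; what a row does not reach is not made up. A row lasts 1/12 s, in which the tool goes at most 41.7 mm and 7.16 degrees, less where a joint would pass 70% of its speed; a pose out of reach is approached as far as the arm can. A call is refused whole if a number of a shift passes 4.17 or a number of a turn 0.125, either way. A call with a gripper value outside its range is refused whole. The fingers move at their own pace and stop on an object; "squeeze" is the grip in N (left out, the last holds). Time passes only in rows, so rows that do not move let the fingers close. It gives the time, the measured TCP pose, the force, the opening and the grip force at its end, in the units of the state.
- arm.read_state(): the state, without advancing time (a new reading comes with each control period).
- vision.snapshot(name): name is "scene" or "top" or "wrist"; returns a dict with "color" (400x640x3 uint8, red, green, blue), "range_z" (400x640 float32, m along the optical axis (not along the pixel's ray), 0 where there is no reading), "mtx" (3x3 intrinsics, pixels), "camera_from_world" (4x4, takes a point from world to camera coordinates). Camera axes: x right, y down, z forward; pixel columns grow to the right and rows downward; lengths in m; the calibration is good to about 2 mm. A picture is of the moment at which its call begins.
- arm.finish_job(): hands the job in; it is judged then, once.
Trained networks look in the newest picture that a camera, given by its name, has taken for a name from the list of things; names that differ only in an ending like _2 or _b are one class to them, and where a whole thing is asked for, a point or a joint stands for the part that bears it (a point fixed in the world has none). Each returns a list of dicts, best first, with "p" (0 to 1); they miss things now and then, are a little off and sometimes report something else, mostly with a low value. They report only what shows in the picture. A call takes as long as a camera call.
- search_frame(target, camera): "at" ([column, row] in pixels, amid what is visible of it).
- mark_of(target, camera): "at" ([column, row] in pixels: a listed point, or the origin of a listed thing).
The state is a dict: "t": time; "joint_pos": joint angles; "dq": joint speeds; "joint_torque": joint torques, N m; "tool_pos": TCP position; "eef_rot": TCP orientation; "contact_force": force on the tool from outside, world axes, zero at the start; "torque": the same for the moment, N m; "grip_width": opening from 0.0 (shut) to 1.0 (fully open); "grip_force": force on a finger pad.
Only numpy, scipy, OpenCV 4.12 (cv2) and the standard library are available. Lean on these libraries where they do the work, as an engineer would, in place of code of your own. Each camera call takes 0.05 s, during which the arm holds its last target. There are 200 camera calls.

## Task

Clear the steel folding surface for the next garment: with your fingertips, slide the glass jar gently back along the surface into the gap between the white bowl and the orange brush until it stands against the raised rear edge of the table, and push the open drawer fully shut, in either order. Push only, do not pick anything up: the jar stays upright on the steel, and the bowl, the brush and the black clip stay where they are.

Things in the scene. Friction and masses are not known exactly. Their poses are not given: they have to be found in the camera images.
- jar: the closed jar of buttons: clear glass with coloured buttons inside and a grey metal twist lid (screwed on), round, 70 mm in diameter (lid 66 mm), 75 mm tall, about 0.3 kg, standing loose on the steel between the robot and the rear row; origin at the centre of its underside, z up
- ledge: the raised rear edge of the steel table: a straight stop 30 mm high and 20 mm thick along the whole far side of the table, fixed to it; origin at the foot of its front face (the face towards the robot), half-way along the table; x points away from the robot at right angles to that face, y along the edge to the left, z up. The table may stand a little skewed to the robot
- bowl: white ceramic bowl of buttons, 90 mm in diameter at the rim, 40 mm tall, loose, in the row along the rear edge on one side of the gap (left or right varies); origin at the centre of its underside; not to be moved (10 mm is allowed)
- brush: orange silicone scrubbing brush lying on its bristles, 95 mm long along the rear edge, 55 mm wide, 41 mm tall, loose, on the other side of the gap; origin at the centre of its underside, y along its length; not to be moved (10 mm is allowed)
- clip: black plastic sprung trouser clip, 64 x 30 x 27 mm, lying loose at one end of the row (the end without the chest); origin at the centre of its underside, x along its length; not to be moved (10 mm is allowed)
- chest: small white chest with one drawer, fixed to the table, its back near the rear edge, at the left or right end of the row: 160 mm deep with its drawer front, 170 mm wide, 90 mm tall; origin at the centre of its underside; its front looks along its own -x, towards the robot
- drawer (a joint): how far the chest's drawer is pulled out along the chest's -x, in m: 0 = fully shut against its stop, 0.09 = fully out; slides with about 1 N of friction, no spring or catch
- drawer_handle (a point): middle of the front surface (the one towards the robot) of the pale oak bar handle on the drawer; the bar is 110 mm long across the drawer, 18 mm thick and 18 mm tall, centred 50 mm above the steel, and its front surface stands 37 mm in front of the drawer front; moves with the drawer; its axes are parallel to the chest's

How it is judged:
At the end, for the whole second after the job is handed in: The jar stands upright and still on the steel, its glass within 5 mm of the raised rear edge, in the gap between bowl and brush (centre within 190 mm of both centres); the drawer is out by less than 4 mm; bowl, brush and clip are within 10 mm of where they started (x of jar in the frame of ledge above -0.04 m and horizontal distance between jar and bowl below 0.19 m and horizontal distance between jar and brush below 0.19 m and angle between jar's own z axis and vertical below 0.05 rad and height (world z) of jar below 0.004 m and linear speed of jar below 0.01 m/s and value of joint drawer below 0.004 m and distance of each of bowl, brush, clip from where it was at the start of the episode below 0.01 m); the robot touches nothing.
It fails at once if the jar is lifted off the steel (more than 6 mm) (height (world z) of jar above 0.006 m).
It fails at once if the jar tips by more than 0.25 rad (angle between jar's own z axis and vertical above 0.25 rad).
It fails at once if the jar is rammed against the rear edge (more than 80 N) (contact force between jar and ledge above 80 N).
It fails at once if the bowl, the brush or the clip is moved by more than 10 mm or picked up (distance of any of bowl, brush, clip from where it was at the start of the episode above 0.01 m).
It also fails if it takes over 53 s, if anything falls off the work surface, if the arm or the gripper's body presses on something with over 40 N, if the wrist force passes 120 N, or if a joint passes its speed limit or range.

## Working session

There is one attempt and no reset: what is moved stays moved. The work goes in short steps, Python scripts to look and compute and a tool call to move; the robot and the scene stay as the last step left them, time stands still between calls to the robot, and variables do not carry over. Pictures are saved under pics/ and viewed, at most 10 in all, crops included, and the job is handed in when it is done.

Besides the shell and the picture viewer there is one more tool, called after "Call:" as name(argument=value, ...), one argument or row to a line, values as JSON. drive_tool: Moves the arm, as the interface text tells. Its arguments: {"type":"object","properties":{"moves":{"type":"array"},"squeeze":{"type":"number"}},"required":["moves"]}

```bash
mkdir -p pics; cat > h.py <<'E'
import numpy as np, cv2
from plant import arm, vision, search_frame, mark_of
def w(s,px,z=None):
    K=s["mtx"];T=np.linalg.inv(s["camera_from_world"]);u,v=px
    r=np.array([(u-K[0,2])/K[0,0],(v-K[1,2])/K[1,1],1.])
    if z is None:
        d=s["range_z"][int(round(v)),int(round(u))];return (T@np.r_[r*d,1])[:3]
    R=T[:3,:3]@r;o=T[:3,3];return o+R*(z-o[2])/R[2]
def cloud(s):
    K=s["mtx"];T=np.linalg.inv(s["camera_from_world"]);d=s["range_z"]
    v,u=np.mgrid[:400,:640]
    P=np.stack([(u-K[0,2])/K[0,0]*d,(v-K[1,2])/K[1,1]*d,d,np.ones_like(d)],-1)
    P=P@T.T;P[d==0]=np.nan;return P[...,:3]
E
python3 - <<'E'
from h import *
np.set_printoptions(precision=3,suppress=True)
ims=[]
for c in ["top","scene"]:
    s=vision.snapshot(c);im=s["color"][...,::-1].copy()
    for n in ["jar","ledge","bowl","brush","clip","chest","drawer_handle"]:
        for r in mark_of(n,c)[:2]:
            z=0.05 if n=="drawer_handle" else 0
            print(c,n,round(r["p"],2),np.round(r["at"]),w(s,r["at"],z),w(s,r["at"]))
            cv2.circle(im,tuple(int(x) for x in r["at"]),3,(0,0,255),-1)
    cv2.imwrite(f"pics/{c}1.png",im)
st=arm.read_state();print(st["t"],st["tool_pos"],st["eef_rot"],st["grip_width"])
E
```

```text
top jar 0.82 [262. 267.] [ 0.465  0.099 -0.   ] [0.465 0.09  0.076]
top ledge 0.74 [292. 169.] [0.675 0.032 0.   ] [0.67  0.03  0.025]
top bowl 0.79 [243. 197.] [0.616 0.138 0.   ] [0.613 0.134 0.024]
top brush 0.74 [354. 191.] [ 0.623 -0.1    0.   ] [ 0.616 -0.097  0.043]
top brush 0.45 [242. 198.] [0.615 0.14  0.   ] [0.61  0.136 0.026]
top clip 0.56 [170. 215.] [0.579 0.296 0.   ] [0.577 0.29  0.02 ]
top chest 0.69 [423. 204.] [ 0.592 -0.248  0.   ] [ 0.58  -0.227  0.091]
top drawer_handle 0.87 [439. 293.] [ 0.408 -0.259  0.05 ] [ 0.408 -0.257  0.058]
scene jar 0.63 [371. 218.] [0.466 0.083 0.   ] [0.5   0.111 0.038]
scene ledge 0.81 [292. 248.] [0.672 0.028 0.   ] [0.688 0.049 0.025]
scene bowl 0.79 [344. 260.] [0.614 0.137 0.   ] [0.63  0.152 0.022]
scene brush 0.65 [275. 212.] [ 0.617 -0.098 -0.   ] [ 0.64  -0.067  0.032]
scene clip 0.94 [406. 292.] [0.588 0.291 0.   ] [0.599 0.299 0.015]
scene chest 0.88 [247. 183.] [ 0.596 -0.244  0.   ] [ 0.646 -0.165  0.069]
scene drawer_handle 0.57 [297. 141.] [ 0.411 -0.249  0.05 ] [ 0.451 -0.201  0.089]
0.8 [0.217 0.586 0.248] [ 0.176  0.984  0.    -0.   ] 1.0037830927011053
```

View pics/top1.png

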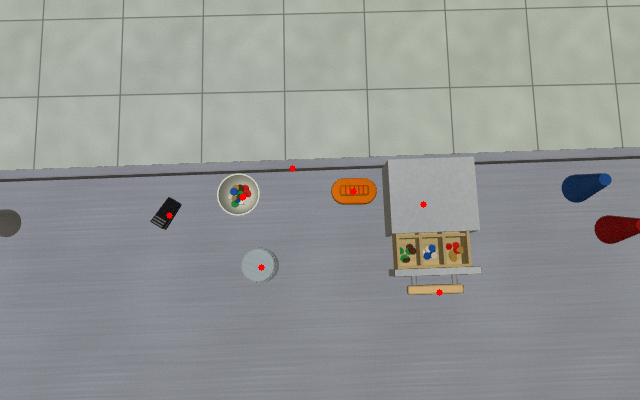

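View pics/scene1.png

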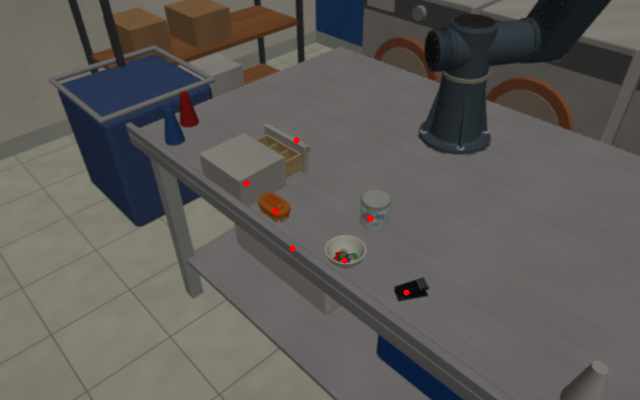

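The top view shows the jar at (260,265), bowl at (239,194), brush at (354,191), clip at (166,213) and the open drawer with its handle at (436,290). The marks agree with the picture, so next I refine them with depth.

```bash
python3 - <<'E'
from h import *
np.set_printoptions(precision=4,suppress=True)
s=vision.snapshot("top");P=cloud(s);X,Y,Z=P[...,0],P[...,1],P[...,2]
def box(x0,x1,y0,y1,z0,z1):
    m=(X>x0)&(X<x1)&(Y>y0)&(Y<y1)&(Z>z0)&(Z<z1);return P[m]
for n,b in dict(lid=(.41,.53,.04,.15,.065,.085),bowl=(.55,.66,.08,.19,.03,.05),brush=(.57,.66,-.16,-.04,.03,.05),clip=(.53,.63,.24,.34,.012,.035),handle=(.38,.435,-.36,-.17,.045,.07),front=(.43,.47,-.38,-.14,.06,.1),chest=(.5,.69,-.36,-.1,.08,.1)).items():
    q=box(*b);
    if len(q)==0: print(n,0);continue
    r=cv2.minAreaRect(q[:,:2].astype(np.float32));print(n,len(q),np.median(q[:,2]),r,q.min(0),q.max(0))
# ledge front edge: for columns, nearest x with z>0.02
pts=[]
for u in list(range(20,210,5))+list(range(265,325,5)):
    c=P[140:200,u];k=c[(c[:,2]>.022)&(c[:,2]<.04)&(c[:,0]>.62)]
    if len(k): pts.append(k[k[:,0].argmin(),:2])
pts=np.array(pts);f=np.polyfit(pts[:,1],pts[:,0],1);res=pts[:,0]-np.polyval(f,pts[:,1]);print("ledge x=a*y+b",f,res.std(),np.arctan(f[0]))
print("table z",np.nanmedian(box(.3,.4,-.1,.1,-.02,.02)[:,2]))
E
```

```text
lid 919 0.07614958909783809 ((0.47009530663490295, 0.09717236459255219), (0.06543653458356857, 0.06713345646858215), 43.5366096496582) [0.436  0.0639 0.0659] [0.5022 0.1312 0.0816]
bowl 453 0.03963388712868421 ((0.6158457398414612, 0.14216509461402893), (0.08700241148471832, 0.08744815737009048), 43.05730056762695) [0.5721 0.0985 0.03  ] [0.6599 0.1863 0.0454]
brush 980 0.03442590863189332 ((0.6198448538780212, -0.09823471307754517), (0.09207691252231598, 0.053357549011707306), 88.91617584228516) [ 0.5929 -0.1443  0.03  ] [ 0.6469 -0.0521  0.0473]
clip 437 0.021740903036169157 ((0.5835200548171997, 0.299631804227829), (0.031186062842607498, 0.0630437359213829), 57.542503356933594) [0.55   0.272  0.0121] [0.6168 0.3259 0.0307]
handle 579 0.05956289789983893 ((0.4201574921607971, -0.24945665895938873), (0.02767845243215561, 0.10999683290719986), 0.24262389540672302) [ 0.4062 -0.3045  0.046 ] [ 0.4342 -0.1945  0.0649]
front 909 0.08712301056466665 ((0.4563151001930237, -0.24910427629947662), (0.027124900370836258, 0.16606301069259644), 0.18329332768917084) [ 0.4425 -0.3322  0.0602] [ 0.4696 -0.1661  0.0939]
chest 6517 0.09137105340349971 ((0.5994492173194885, -0.24721452593803406), (0.14660684764385223, 0.17139676213264465), 0.9033962488174438) [ 0.525  -0.3336  0.0803] [ 0.6738 -0.1604  0.0963]
ledge x=a*y+b [-0.0163  0.6707] 0.00041571921005649834 -0.016347868433266726
table z 0.001349448132392017
```

Call:
drive_tool(
  moves=[
    [0, 0, 0, 0, 0, 0.066, 0.5],
    [-2.7, -2.7, 0, 0, 0, 0, 0.5],
    [-2.7, -2.7, 0, 0, 0, 0, 0.5],
    [-2.7, -2.7, 0, 0, 0, 0, 0.5],
    [-2.7, -2.7, 0, 0, 0, 0, 0.5],
    [-2.7, -2.7, 0, 0, 0, 0, 0.5],
    [-2.7, -2.7, 0, 0, 0, 0, 0.5],
    [-2.7, -2.7, 0, 0, 0, 0, 0.5],
  ],
)

```text
t: 1.52
tool_pos: [0.3127, 0.3348, 0.2486]
eef_rot: [0.209, 0.978, 0.0, 0.0]
contact_force: [0.6, -0.2, 0.3]
grip_width: 0.501
grip_force: 0.0
```

Call:
drive_tool(
  moves=[
    [-2.7, -2.7, 0, 0, 0, 0, 0.5],
    [-2.7, -2.7, 0, 0, 0, 0, 0.5],
    [-2.7, -2.7, 0, 0, 0, 0, 0.5],
    [-2.7, -2.7, 0, 0, 0, 0, 0.5],
    [-2.7, -2.7, 0, 0, 0, 0, 0.5],
    [0, 0, 0, 0, 0, 0, 0.5],
    [0, 0, 0, 0, 0, 0, 0.5],
  ],
)

```text
t: 2.1
tool_pos: [0.3816, 0.1562, 0.2486]
eef_rot: [0.212, 0.977, 0.0, 0.0]
contact_force: [0.1, 0.3, 0.2]
grip_width: 0.499
grip_force: 0.0
```

Call:
drive_tool(
  moves=[
    [-1, -1.7, 3.5, 0, 0, 0, 0.5],
    [-1, 0, 3.5, 0, 0, 0, 0.5],
    [0, 0, 3.5, 0, 0, 0, 0.5],
    [0, 0, 3.5, 0, 0, 0, 0.5],
    [0, 0, 3.5, 0, 0, 0, 0.5],
    [0, 0, 2, 0, 0, 0, 0.5],
    [0, 0, 1.2, 0, 0, 0, 0.5],
    [0, 0, 0.3, 0, 0, 0, 0.5],
  ],
)

```text
t: 2.77
tool_pos: [0.3904, 0.1355, 0.0363]
eef_rot: [0.208, 0.978, -0.001, -0.002]
contact_force: [0.5, -0.3, -0.6]
grip_width: 0.505
grip_force: 0.0
```

```bash
python3 - <<'E'
from h import *
s=vision.snapshot("top");cv2.imwrite("pics/t2.png",cv2.resize(s["color"][150:350,180:460,::-1],None,fx=2.5,fy=2.5))
st=arm.read_state();print(st["tool_pos"],st["eef_rot"],st["contact_force"])
E
```

```text
[0.39073589 0.13546148 0.03690897] [ 2.07823221e-01  9.78165083e-01 -3.71365107e-04 -1.56227320e-03] [-0.54005564 -0.26184978  0.50084731]
```

View pics/t2.png

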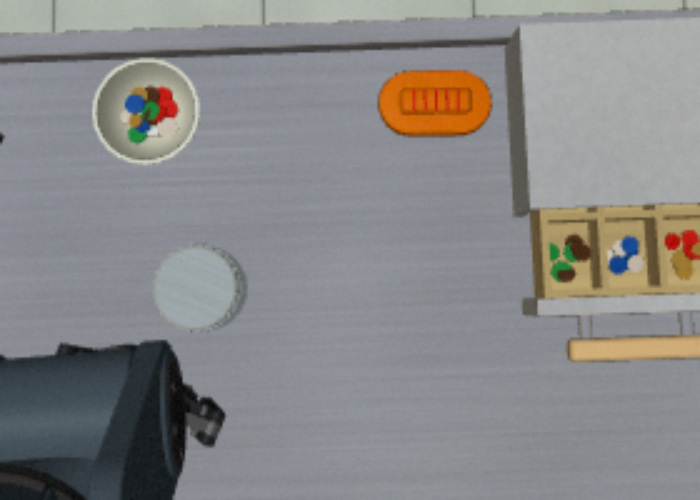

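The crop shows the gripper behind and left of the jar (jar at (200,288) in the crop) with a clear line into the gap. I start pushing gently.

Call:
drive_tool(
  moves=[
    [-1, -0.3, 0, 0, 0, 0, 0.5],
    [-1, 0, 0, 0, 0, 0, 0.5],
    [-1, 0, 0, 0, 0, 0, 0.5],
    [-0.5, 0, 0, 0, 0, 0, 0.5],
    [-0.5, 0, 0, 0, 0, 0, 0.5],
    [-0.5, 0, 0, 0, 0, 0, 0.5],
    [-0.5, 0, 0, 0, 0, 0, 0.5],
    [-0.5, 0, 0, 0, 0, 0, 0.5],
  ],
)

```text
t: 3.48
tool_pos: [0.4389, 0.1091, 0.0385]
eef_rot: [0.209, 0.978, -0.0, -0.002]
contact_force: [-5.3, 2.6, 5.0]
grip_width: 0.499
grip_force: 3.0
```

Call:
drive_tool(
  moves=[
    [-0.6, 0, 0, 0, 0, 0, 0.5],
    [-0.6, 0, 0, 0, 0, 0, 0.5],
    [-0.6, 0, 0, 0, 0, 0, 0.5],
    [-0.6, 0, 0, 0, 0, 0, 0.5],
    [-0.6, 0, 0, 0, 0, 0, 0.5],
    [-0.6, 0, 0, 0, 0, 0, 0.5],
    [-0.6, 0, 0, 0, 0, 0, 0.5],
    [-0.6, 0, 0, 0, 0, 0, 0.5],
  ],
)

```text
t: 4.15
tool_pos: [0.4822, 0.0897, 0.0383]
eef_rot: [0.209, 0.978, -0.0, -0.003]
contact_force: [-4.9, 2.1, 6.0]
grip_width: 0.501
grip_force: 3.5
```

```bash
python3 - <<'E'
from h import *
s=vision.snapshot("scene");print(mark_of("jar","scene")[:1],w(s,mark_of("jar","scene")[0]["at"],0));cv2.imwrite("pics/s3.png",s["color"][100:320,220:480,::-1].repeat(2,0).repeat(2,1))
st=arm.read_state();print(st["t"],st["tool_pos"],st["eef_rot"],st["contact_force"])
E
```

```text
[{'at': [351.3, 225.7], 'p': 0.84}] [ 5.19098308e-01  6.89926472e-02 -1.11022302e-16]
4.3 [0.48444969 0.08921669 0.03827181] [ 2.08881146e-01  9.77941002e-01 -1.43406138e-04 -2.09166623e-04] [-1.37320483 -0.91177963  0.39584037]
```

View pics/s3.png

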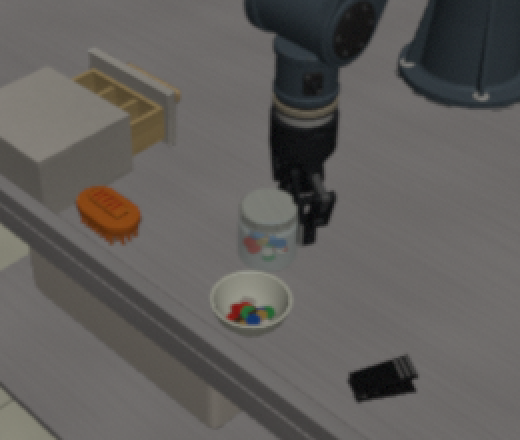

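The scene crop shows the jar upright, cradled by the fingers, with bowl and brush clear of the path. I keep pushing.

Call:
drive_tool(
  moves=[
    [-0.7, 0, 0, 0, 0, 0, 0.5],
    [-0.7, 0, 0, 0, 0, 0, 0.5],
    [-0.7, 0, 0, 0, 0, 0, 0.5],
    [-0.7, 0, 0, 0, 0, 0, 0.5],
    [-0.7, 0, 0, 0, 0, 0, 0.5],
    [-0.7, 0, 0, 0, 0, 0, 0.5],
    [-0.7, 0, 0, 0, 0, 0, 0.5],
    [-0.7, 0, 0, 0, 0, 0, 0.5],
  ],
)

```text
t: 4.97
tool_pos: [0.5365, 0.0662, 0.0382]
eef_rot: [0.209, 0.978, -0.0, 0.0]
contact_force: [-1.6, 0.5, 0.0]
grip_width: 0.501
grip_force: 1.4
```

Call:
drive_tool(
  moves=[
    [-0.7, 0, 0, 0, 0, 0, 0.5],
    [-0.7, 0, 0, 0, 0, 0, 0.5],
    [-0.7, 0, 0, 0, 0, 0, 0.5],
    [-0.6, 0, 0, 0, 0, 0, 0.5],
    [-0.5, 0, 0, 0, 0, 0, 0.5],
    [-0.4, 0, 0, 0, 0, 0, 0.5],
    [-0.3, 0, 0, 0, 0, 0, 0.5],
    [-0.2, 0, 0, 0, 0, 0, 0.5],
  ],
)

```text
t: 5.63
tool_pos: [0.5734, 0.0497, 0.0383]
eef_rot: [0.209, 0.978, 0.0, -0.0]
contact_force: [-2.2, 1.0, -1.4]
grip_width: 0.503
grip_force: 1.3
```

```bash
python3 - <<'E'
from h import *
for c in ["scene","top"]:
    s=vision.snapshot(c)
    for n in ["jar","bowl","brush"]:
        r=mark_of(n,c)
        if r: print(c,n,r[0]["p"],w(s,r[0]["at"],0))
    if c=="scene":cv2.imwrite("pics/s4.png",s["color"][100:320,220:480,::-1].repeat(2,0).repeat(2,1))
st=arm.read_state();print(st["t"],st["tool_pos"],st["eef_rot"],st["contact_force"])
E
```

```text
scene jar 0.62 [0.61265314 0.0320999  0.        ]
scene bowl 0.91 [0.61735403 0.14224397 0.        ]
scene brush 0.93 [ 0.62231484 -0.08997739  0.        ]
top brush 0.78 [ 6.20691144e-01 -9.69279191e-02  1.11022302e-16]
6.0333 [0.57345147 0.04984158 0.03852441] [2.08806737e-01 9.77956803e-01 3.87554581e-05 4.86471138e-04] [-0.2038236  -0.60117673 -0.31041237]
```

View pics/s4.png

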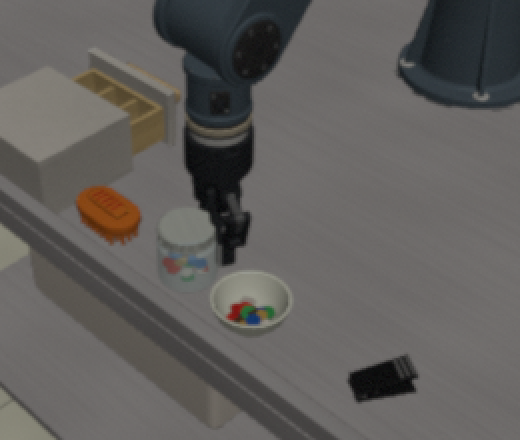

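The jar is upright between the bowl and brush, about 25 mm short of the ledge. The last stretch goes slowly.

Call:
drive_tool(
  moves=[
    [-0.3, 0, 0, 0, 0, 0, 0.5],
    [-0.3, 0, 0, 0, 0, 0, 0.5],
    [-0.3, 0, 0, 0, 0, 0, 0.5],
    [-0.3, 0, 0, 0, 0, 0, 0.5],
    [-0.3, 0, 0, 0, 0, 0, 0.5],
    [-0.3, 0, 0, 0, 0, 0, 0.5],
    [-0.2, 0, 0, 0, 0, 0, 0.5],
    [-0.1, 0, 0, 0, 0, 0, 0.5],
  ],
)

```text
t: 6.7
tool_pos: [0.5928, 0.041, 0.0383]
eef_rot: [0.209, 0.978, 0.0, 0.0]
contact_force: [-2.6, 1.0, 2.9]
grip_width: 0.499
grip_force: 1.8
```

Call:
drive_tool(
  moves=[
    [-0.1, 0, 0, 0, 0, 0, 0.5],
    [-0.1, 0, 0, 0, 0, 0, 0.5],
    [-0.1, 0, 0, 0, 0, 0, 0.5],
    [-0.1, 0, 0, 0, 0, 0, 0.5],
  ],
)

```text
t: 7.03
tool_pos: [0.5959, 0.0397, 0.0383]
eef_rot: [0.209, 0.978, -0.0, -0.0]
contact_force: [-3.1, 1.8, 2.3]
grip_width: 0.501
grip_force: 1.8
```

Call:
drive_tool(
  moves=[
    [-0.1, 0, 0, 0, 0, 0, 0.5],
    [-0.1, 0, 0, 0, 0, 0, 0.5],
    [-0.1, 0, 0, 0, 0, 0, 0.5],
  ],
)

```text
t: 7.28
tool_pos: [0.5984, 0.0385, 0.0383]
eef_rot: [0.209, 0.978, 0.0, -0.0]
contact_force: [-4.5, 2.7, 3.3]
grip_width: 0.501
grip_force: 2.7
```

Call:
drive_tool(
  moves=[
    [-0.1, 0, 0, 0, 0, 0, 0.5],
    [-0.1, 0, 0, 0, 0, 0, 0.5],
    [-0.1, 0, 0, 0, 0, 0, 0.5],
  ],
)

```text
t: 7.53
tool_pos: [0.5986, 0.0384, 0.0382]
eef_rot: [0.209, 0.978, 0.0, -0.003]
contact_force: [-8.9, 4.6, 6.8]
grip_width: 0.498
grip_force: 5.4
```

Call:
drive_tool(
  moves=[
    [-0.1, 0, 0, 0, 0, 0, 0.5],
    [-0.1, 0, 0, 0, 0, 0, 0.5],
  ],
)

```text
t: 7.7
tool_pos: [0.5986, 0.0383, 0.0382]
eef_rot: [0.209, 0.978, 0.0, -0.005]
contact_force: [-12.4, 5.4, 9.4]
grip_width: 0.498
grip_force: 6.9
```

The jar is against the ledge at about 13 N. I back straight off, lift, and turn square to the drawer.

Call:
drive_tool(
  moves=[
    [0.5, 0, 0, 0, 0, 0, 0.5],
    [0.7, 0, 0, 0, 0, 0, 0.5],
    [1.5, 0, 0, 0, 0, 0, 0.5],
    [2.5, 0, 0, 0, 0, 0, 0.5],
    [3, 0, -1, 0, 0, 0, 0.5],
    [3, 0, -3, 0, 0, 0, 0.5],
    [2, 0, -3.5, 0, 0, 0, 0.8],
    [0, 0, -3.5, 0, 0, 0, 1],
  ],
)

```text
t: 8.37
tool_pos: [0.4778, 0.0914, 0.1476]
eef_rot: [0.208, 0.978, -0.001, -0.004]
contact_force: [-0.5, 0.3, 0.5]
grip_width: 0.23
grip_force: 0.0
```

Call:
drive_tool(
  moves=[
    [0, 0, 0, 0, 0, -0.105, 1],
    [0, 0, 0, 0, 0, -0.105, 1],
    [0, 0, 0, 0, 0, -0.105, 1],
    [0, 0, 0, 0, 0, -0.105, 1],
    [0, 0, 0, 0, 0, 0, 1],
  ],
)

```text
t: 8.78
tool_pos: [0.4848, 0.0898, 0.1483]
eef_rot: [-0.0, 1.0, -0.0, 0.002]
contact_force: [-0.1, 0.3, -0.1]
grip_width: 0.004
grip_force: 0.0
```

```bash
python3 - <<'E'
from h import *
np.set_printoptions(precision=4,suppress=True)
s=vision.snapshot("top");P=cloud(s)
r=mark_of("jar","top");print(r[:1],w(s,r[0]["at"],0) if r else 0)
m=(P[...,0]>.55)&(P[...,0]<.69)&(abs(P[...,1]-.02)<.06)&(P[...,2]>.065)&(P[...,2]<.085);print(m.sum(),cv2.minAreaRect(P[m][:,:2].astype(np.float32)) if m.any() else 0)
cv2.imwrite("pics/t5.png",cv2.resize(s["color"][140:340,180:500,::-1],None,fx=2.4,fy=2.4))
st=arm.read_state();print(st["t"],st["tool_pos"],st["eef_rot"],st["contact_force"])
E
```

```text
[{'at': [295.3, 188.9], 'p': 0.92}] [0.6311 0.0256 0.    ]
870 ((0.634132981300354, 0.02358631044626236), (0.06644439697265625, 0.06553556770086288), 87.3869400024414)
8.8833 [0.4842 0.0899 0.1479] [ 0.0018  1.     -0.0001  0.0012] [-0.1055  0.2934 -0.1325]
```

View pics/t5.png

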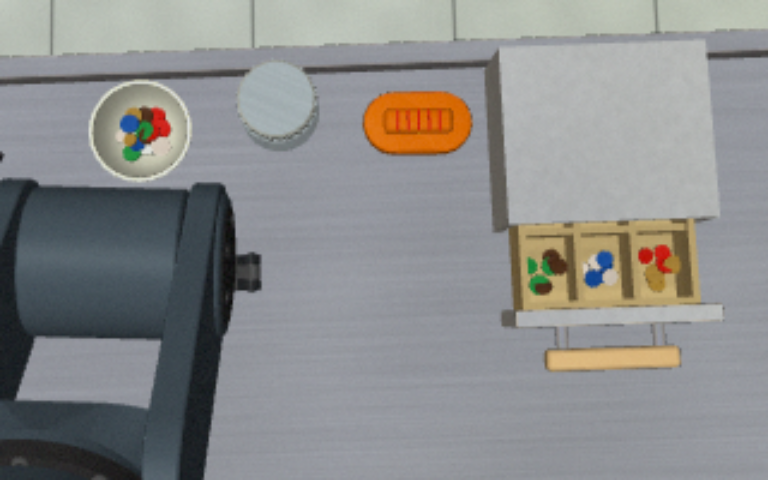

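The jar stands at the ledge (crop (277,103)) in the gap; bowl and brush look unmoved. Now the drawer.

Call:
drive_tool(
  moves=[
    [1.24, -3.4, 0, 0, 0, 0, 1],
    [1.24, -3.4, 0, 0, 0, 0, 1],
    [1.24, -3.4, 0, 0, 0, 0, 1],
    [1.24, -3.4, 0, 0, 0, 0, 1],
    [1.24, -3.4, 0, 0, 0, 0, 1],
    [1.24, -3.4, 0, 0, 0, 0, 1],
    [1.24, -3.4, 0, 0, 0, 0, 1],
    [1.24, -3.4, 0, 0, 0, 0, 1],
  ],
)

```text
t: 9.55
tool_pos: [0.3834, -0.1839, 0.1478]
eef_rot: [0.002, 1.0, -0.001, 0.001]
contact_force: [0.6, 0.3, -0.0]
grip_width: -0.001
grip_force: 0.0
```

Call:
drive_tool(
  moves=[
    [1.24, -3.4, 0, 0, 0, 0, 1],
    [1.24, -3.4, 0, 0, 0, 0, 1],
    [0, 0, 0, 0, 0, 0, 1],
    [0, 0, 0, 0, 0, 0, 1],
  ],
)

```text
t: 9.88
tool_pos: [0.3588, -0.2524, 0.1478]
eef_rot: [0.004, 1.0, -0.001, 0.001]
contact_force: [0.1, 0.7, -0.3]
grip_width: 0.006
grip_force: 0.0
```

Call:
drive_tool(
  moves=[
    [0, 0.3, 3, 0, 0, 0, 1],
    [0, 0, 3, 0, 0, 0, 1],
    [0, 0, 3, 0, 0, 0, 1],
    [0, 0, 1.3, 0, 0, 0, 1],
    [-0.8, 0, 0, 0, 0, 0, 1],
    [-0.8, 0, 0, 0, 0, 0, 1],
    [-0.6, 0, 0, 0, 0, 0, 1],
    [-0.5, 0, 0, 0, 0, 0, 1],
  ],
)

```text
t: 10.55
tool_pos: [0.3881, -0.2472, 0.046]
eef_rot: [-0.0, 1.0, -0.001, 0.001]
contact_force: [-0.3, 0.3, -0.0]
grip_width: -0.0
grip_force: 0.0
```

Call:
drive_tool(
  moves=[
    [-0.5, 0, 0, 0, 0, 0, 1],
    [-0.5, 0, 0, 0, 0, 0, 1],
    [-0.5, 0, 0, 0, 0, 0, 1],
    [-0.5, 0, 0, 0, 0, 0, 1],
    [-0.5, 0, 0, 0, 0, 0, 1],
    [-0.5, 0, 0, 0, 0, 0, 1],
    [-0.5, 0, 0, 0, 0, 0, 1],
    [-0.5, 0, 0, 0, 0, 0, 1],
  ],
)

```text
t: 11.22
tool_pos: [0.4262, -0.2466, 0.0447]
eef_rot: [0.0, 1.0, 0.0, -0.0]
contact_force: [-0.9, 0.2, 1.0]
grip_width: -0.004
grip_force: 0.6
```

Call:
drive_tool(
  moves=[
    [-0.5, 0, 0, 0, 0, 0, 1],
    [-0.5, 0, 0, 0, 0, 0, 1],
    [-0.5, 0, 0, 0, 0, 0, 1],
    [-0.5, 0, 0, 0, 0, 0, 1],
  ],
)

```text
t: 11.55
tool_pos: [0.4463, -0.2467, 0.0446]
eef_rot: [0.0, 1.0, 0.0, -0.0]
contact_force: [-1.3, -0.3, 0.0]
grip_width: -0.004
grip_force: 0.6
```

Call:
drive_tool(
  moves=[
    [-0.3, 0, 0, 0, 0, 0, 1],
    [-0.3, 0, 0, 0, 0, 0, 1],
    [-0.3, 0, 0, 0, 0, 0, 1],
    [-0.3, 0, 0, 0, 0, 0, 1],
    [-0.2, 0, 0, 0, 0, 0, 1],
    [-0.2, 0, 0, 0, 0, 0, 1],
  ],
)

```text
t: 12.05
tool_pos: [0.4621, -0.2469, 0.0448]
eef_rot: [0.0, 1.0, 0.0, -0.0]
contact_force: [-1.4, 0.6, -0.4]
grip_width: 0.002
grip_force: 0.5
```

Call:
drive_tool(
  moves=[
    [-0.15, 0, 0, 0, 0, 0, 1],
    [-0.15, 0, 0, 0, 0, 0, 1],
    [-0.15, 0, 0, 0, 0, 0, 1],
  ],
)

```text
t: 12.3
tool_pos: [0.4627, -0.2467, 0.0448]
eef_rot: [-0.001, 1.0, 0.001, -0.004]
contact_force: [-16.0, -7.6, 7.2]
grip_width: -0.003
grip_force: 8.5
```

Call:
drive_tool(
  moves=[
    [0.4, 0, 0, 0, 0, 0, 1],
    [1, 0, 0, 0, 0, 0, 1],
    [2, 0, 0, 0, 0, 0, 1],
    [3, 0, 0, 0, 0, 0, 1],
    [3, 0, -1, 0, 0, 0, 1],
    [0, 0, -3, 0, 0, 0, 1],
    [0, 0, -3, 0, 0, 0, 1],
    [0, 0, 0, 0, 0, 0, 1],
  ],
)

```text
t: 12.97
tool_pos: [0.3738, -0.249, 0.1186]
eef_rot: [0.001, 1.0, -0.003, 0.003]
contact_force: [1.0, -0.9, 0.7]
grip_width: 0.001
grip_force: 0.0
```

```bash
python3 - <<'E'
from h import *
np.set_printoptions(precision=4,suppress=True)
s=vision.snapshot("top");P=cloud(s);X,Y,Z=P[...,0],P[...,1],P[...,2]
for n,b in dict(lid=(.57,.69,-.04,.09,.065,.085),bowl=(.55,.66,.08,.19,.03,.05),brush=(.57,.66,-.16,-.04,.03,.05),clip=(.53,.63,.24,.34,.012,.035),chest=(.45,.69,-.36,-.1,.08,.1)).items():
    x0,x1,y0,y1,z0,z1=b;q=P[(X>x0)&(X<x1)&(Y>y0)&(Y<y1)&(Z>z0)&(Z<z1)]
    print(n,len(q),cv2.minAreaRect(q[:,:2].astype(np.float32)) if len(q) else 0)
cv2.imwrite("pics/t6.png",cv2.resize(s["color"][140:340,180:500,::-1],None,fx=2.4,fy=2.4))
st=arm.read_state();print(st["t"],st["tool_pos"],st["contact_force"])
E
```

```text
lid 869 ((0.6343875527381897, 0.023406902328133583), (0.06609029322862625, 0.06628263741731644), 88.01866912841797)
bowl 460 ((0.6161911487579346, 0.14245057106018066), (0.08704881370067596, 0.08778317272663116), 40.57483673095703)
brush 978 ((0.6198275089263916, -0.0972435474395752), (0.0940738171339035, 0.05359180271625519), 89.35298156738281)
clip 439 ((0.5833834409713745, 0.29932427406311035), (0.031507764011621475, 0.06291956454515457), 58.56773376464844)
chest 7163 ((0.592717170715332, -0.24729683995246887), (0.16114848852157593, 0.17144732177257538), 0.8546174168586731)
13.0167 [ 0.3737 -0.2486  0.1171] [ 0.0768 -0.4013 -0.28  ]
```

View pics/t6.png

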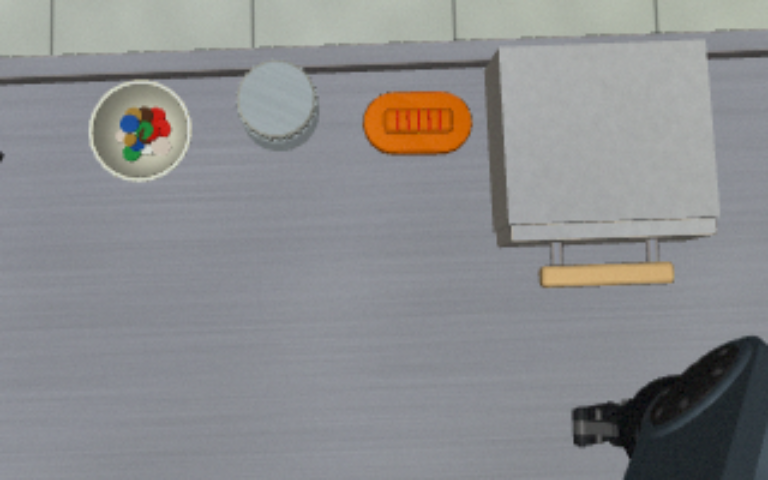

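The drawer is shut: the chest now measures 161 mm deep against 160 nominal, and the front is flush at crop (610,230). The jar is at the ledge, the bowl, brush and clip are unmoved to within about 1 mm, and the robot is clear.

```bash
python3 -c "
from plant import arm
print(arm.finish_job())"
```

```text
the job is handed in; nothing more can be done
None
```

The job is handed in: the last camera check showed the jar upright against the rear edge between the bowl and brush, the drawer shut to within about 1 mm, and the bowl, brush and clip within about 1 mm of where they started; the hand-in call did not return a verdict.

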